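Unlock the hall torch and light the keyhole

ROBOT

A 6-joint arm with a two-finger parallel gripper is mounted at the origin on the work surface. World frame = base frame: x ahead of the robot, y to its left, z up, the work surface at z = 0. Lengths are in m, angles in rad, forces in N, time in s.
With the tool pointing down it reaches from about 0.35 to 0.85 m from the base axis. Payload 8.1 kg.
Tool frame: the origin (TCP) lies at the very end of the fingers, on their centre line; the grasp point (between the pads) lies 19 mm behind it (bot.hold_point_z is the distance from the TCP to the grasp point, in m); z points along the fingers, y is the line along which they close (so a half turn about z gives the same grasp; the last joint's range is limited). The gripper opens to 93 mm and grips with 3 to 60 N. Pads are 15 mm wide; open, the fingers measure 128 mm over their backs; the gripper's body (75 mm by 188 mm) begins 65 mm behind the grasp point.
Start: joints at [1.143, 0.13, 1.488, -0, 1.523, -0.085], TCP at [0.202, 0.565, 0.219] pointing down, gripper open.
Joint ranges: [-2.96, 2.96], [-0.89, 2.26], [0.02, 2.5], [-1.34, 4.48], [0, 2.73], [-2.66, 2.66]. Speed limits (rad/s): [2.39, 2.39, 2.79, 3.14, 3.14, 3.14].

INTERFACE

Orientations are given as a unit quaternion [x, y, z, w].
In Python, from plant import bot, eyes, job gives the robot as it stands.
- The arm moves only by the tool send_rows, never from a script. Its argument "moves" is one flat list of numbers, 5 for each row, row after row: the shift along the world's x, y, z in mm, then the turn about the world's z in degrees, then the opening, from -1 (shut) to 1 (fully open). In form: [tx, ty, tz, yaw, grip, tx, ty, tz, yaw, grip, ...]. A call has exactly 10 rows; each row is the pose to reach, as a shift and turn from the pose commanded when the call began; what a row does not reach only later rows make up. A row lasts 1/8 s, in which the tool goes at most 62.5 mm and 10.7 degrees, less where a joint would pass 70% of its speed; a pose out of reach is approached as far as the arm can. A call with a gripper value outside its range is refused whole. The fingers move at their own pace and stop on an object; "squeeze" is the grip in N (left out, the last holds). Time passes only in rows, so rows that repeat a pose let the fingers close, or fill a call up. It gives the time, the measured TCP pose, the force, the opening and the grip force at its end, in the units of the state.
- bot.state(): the state, without advancing time (a new reading comes with each control period).
- eyes.grab_frame(name): name is "scene" or "top"; returns (picture, depth): 384x512x3 uint8, red, green, blue; 384x512 float32, m along the optical axis (not along the pixel's ray), 0 where there is no reading.
- eyes.camera_info(name): a dict with "fx", "fy", "cx", "cy" (pixels), "origin" and "attitude" of the camera in the world. Camera axes: x right, y down, z forward; pixel columns grow to the right and rows downward; lengths in m; the calibration is good to about 2 mm. A picture is of the moment at which its call begins. camera_info takes no time and is no camera call.
- job.hand_in(): hands the job in; it is judged then, once.
The state is a dict: "t": time; "joint_pos": joint angles; "qvel": joint speeds; "tau": joint torques, N m; "tool_pos": TCP position; "tool_rot": TCP orientation; "wrist_force": force on the tool from outside, world axes, zero at the start; "ft_torque": the same for the moment, N m; "finger_gap": finger opening in m; "grasp_force": force on a finger pad.
Only numpy, scipy, OpenCV 4.12 (cv2) and the standard library are available. Lean on these libraries where they do the work, as an engineer would, in place of code of your own. Each camera call takes 0.05 s, during which the arm holds its last target. There are 200 camera calls.

TASK

Push the slide lock of the torch dock open until it clicks in at its stop, then draw the torch up out of the dock and turn it so that its lens, about a hand's breadth off, shines squarely on the keyhole in the sloping front of the key box. Finish while still holding the torch there in the gripper, still and raised clear of everything. Leave the lock open and the ornaments standing where they are.

Things in the scene. Friction and masses are not known exactly. Their poses are not given: they have to be found in the camera images.
- dock: fixed black torch dock, 90 mm (its x) by 195 mm (its y, -45 to +150), 60 mm high, turned about the vertical only. Origin: on the table under the centre of the round well, z up. Well 47 mm across, open at the top, floor 10 mm above the table. A steel lock plate slides on top along the dock's +y (plate top 68 mm, side guides' top 69 mm above the table)
- lock (a joint): travel of the slide lock along the dock's +y, m: 0 shut (starts at 0 to 0.008), 0.050 open at its stop. Shut, two prongs (36 mm gap) straddle the barrel above the torch's head, so it cannot be lifted. Runs freely (about 1 N); a spring detent resists from about 0.035 to 0.047 (about 4 N), clicks in beyond that and then keeps it open
- lock_tab (a point): middle of the top edge of the lock's upright steel tab, by which it is pushed; the tab is 24 mm wide (dock x), 10 mm thick (dock y), rises 40 mm from the lock plate to 108 mm above the table; its middle is 80 mm + travel from the well's axis along the dock's +y
- torch: aluminium pocket torch, 150 mm long, 140 to 280 g, standing lens down on the floor of the dock's well, lens 10 mm and tail 160 mm above the table. Origin: centre of the lens face; z runs from lens to tail, the beam leaves along -z. Round head 44 mm across for the first 46 mm, then from 50 mm up a round barrel 28 mm across to the tail
- keybox: fixed wooden key box, 138 mm deep (its x) by 162 mm wide (its y), 128 mm high at the back, with a sloping front that faces up and towards its -x. Origin: on the table under its middle; z up
- lock_plate: the key box's sloping front panel, 140 x 158 x 8 mm; origin at the centre of its underside, z = square out of the panel (35 degrees from straight up, leaning to the box's -x), y level
- keyhole (a point): the keyhole, in a round brass plate 40 mm across at the middle of the sloping panel, 79 mm above the table
- candlestick_tall: black iron candlestick (round foot 100 mm across) with a grey beaded candle, 250 mm tall; an ornament to be left alone. Origin: centre of its underside, on the table
- candlestick_short: the same with a shorter candle, 200 mm tall; an ornament to be left alone. Origin: centre of its underside, on the table
- vase: dark metal vase, 104 mm across, 235 mm tall; an ornament to be left alone. Origin: centre of its underside, on the table
- figure_seated: brass and black seated figurine, 72 mm across, 121 mm tall; an ornament to be left alone. Origin: centre of its underside, on the table
- figure_standing: brass and black standing figurine, 64 mm across the foot, 192 mm tall; an ornament to be left alone. Origin: centre of its underside, on the table
- key_bowl: white ceramic bowl, 130 mm across, 45 mm tall; an ornament to be left alone. Origin: centre of its underside, on the table
- glasses_case: black spectacles case 65 x 160 x 40 mm; an ornament to be left alone. Origin: centre of its underside, on the table
Not all that is in view belongs to the job. Of the things shaped like the torch, the aluminium one is meant.

How it is judged:
By the outcome, as a careful person would: the job done as asked, in the order asked, and still so for the second after the job is handed in, while the arm keeps its last pose, push and grip.
It also fails if it takes over 51 s, if anything falls off the work surface, if the arm or the gripper's body presses on something with over 40 N, if the wrist force passes 120 N, or if a joint passes its speed limit or range.

## Working session

There is one attempt and no reset: what is moved stays moved. The work goes in short steps, Python scripts to look and compute and a tool call to move; the robot and the scene stay as the last step left them, time stands still between calls to the robot, and variables do not carry over. Pictures are saved under pics/ and viewed, at most 13 in all, crops included, and the job is handed in when it is done.

Besides the shell and the picture viewer there is one more tool, called after ">>>" as name(argument=value, ...) on one line, values as JSON. send_rows: Moves the arm, as the interface text tells. Its arguments: {"type":"object","properties":{"moves":{"type":"array","items":{"type":"number"}},"squeeze":{"type":"number"}},"required":["moves"]}

```bash
ls; mkdir -p pics; cat > h.py <<'E'
import numpy as np,cv2
from scipy.spatial.transform import Rotation as R
from plant import bot,eyes,job
def cam(n):
    i=eyes.camera_info(n);a=np.array(i["attitude"],float)
    return i,(R.from_quat(a).as_matrix() if a.size==4 else a.reshape(3,3)),np.array(i["origin"])
def cloud(n,d):
    i,A,o=cam(n);v,u=np.mgrid[:d.shape[0],:d.shape[1]]
    p=np.stack([(u-i["cx"])/i["fx"]*d,(v-i["cy"])/i["fy"]*d,d],-1)
    return p@A.T+o
def proj(n,P):
    i,A,o=cam(n);q=(np.atleast_2d(P)-o)@A
    return np.c_[q[:,0]/q[:,2]*i["fx"]+i["cx"],q[:,1]/q[:,2]*i["fy"]+i["cy"]]
def snap(n,tag):
    im,d=eyes.grab_frame(n);np.savez(f"{tag}.npz",im=im,d=d,P=cloud(n,d));return im,d
E
python3 - <<'E'
from h import *
for n in("scene","top"):
    im,d=snap(n,n+"0");cv2.imwrite(f"pics/{n}0.png",cv2.resize(im[...,::-1],(800,600),interpolation=cv2.INTER_CUBIC))
    print(eyes.camera_info(n))
print(bot.state(),bot.hold_point_z)
print(R.from_quat(bot.state()["tool_rot"]).as_matrix().round(3))
E
```

```text
pics
{'fx': 391.5463227384137, 'fy': 391.5463227384137, 'cx': 261.7186629816719, 'cy': 189.19896402583458, 'origin': array([ 0.98364678, -0.45621328,  1.00080718]), 'attitude': array([ 0.90283862,  0.32645323, -0.09915144, -0.26168627])}
{'fx': 407.44835182048985, 'fy': 407.44835182048985, 'cx': 258.31981021340823, 'cy': 198.52369770252065, 'origin': array([ 0.38443381, -0.04069255,  1.38362856]), 'attitude': array([ 0.70644042, -0.70325057,  0.04628598, -0.06510119])}
{'t': 0.1, 'joint_pos': array([ 1.14260898e+00,  1.31087842e-01,  1.48914465e+00, -2.89111988e-05,
        1.52299423e+00, -8.53891909e-02]), 'qvel': array([-0.00194988, -0.00220895, -0.00254234, -0.00020016, -0.00064104,
       -0.00162264]), 'tau': array([ 1.32141118e-03, -5.61344790e+01, -4.93095303e+01,  7.71257398e-02,
        2.91438424e-02, -5.63642743e-05]), 'tool_pos': array([0.20144844, 0.56463888, 0.21770515]), 'tool_rot': array([ 1.70560345e-01,  9.85346894e-01, -7.93911855e-04, -1.93541705e-04]), 'wrist_force': array([ 0.38507843, -0.68292759,  0.20374857]), 'ft_torque': array([-0.01133594,  0.05548428, -0.03895955]), 'grasp_force': 0.0, 'finger_gap': 0.09284954560837375} 0.0188
[[-0.942  0.336 -0.001]
 [ 0.336  0.942 -0.001]
 [ 0.    -0.002 -1.   ]]
```

View pics/scene0.png

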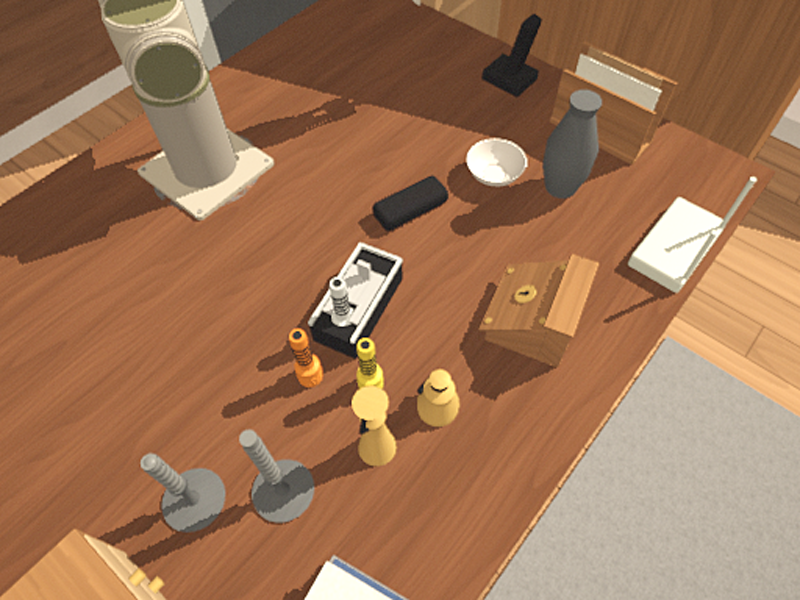

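View pics/top0.png

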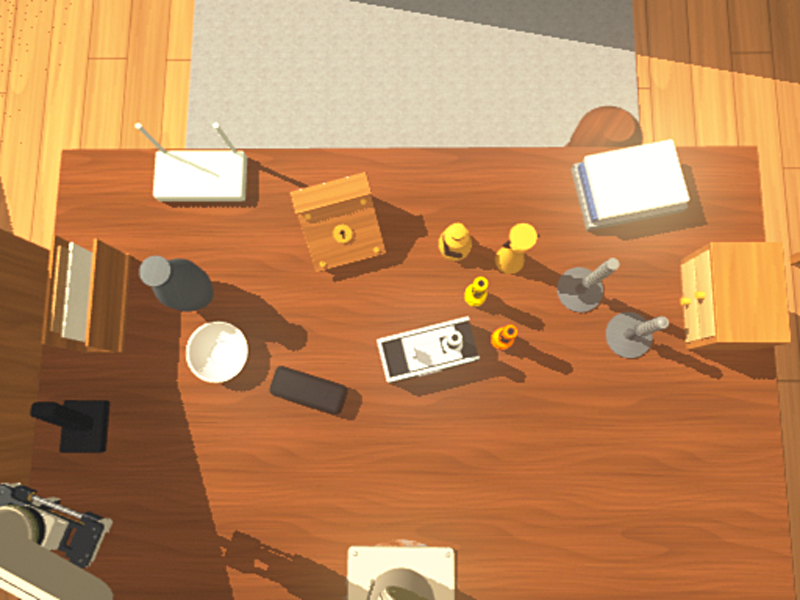

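The aluminium torch stands in the dock, at scene (338,290) / top (453,340). The orange one at scene (302,358) / top (505,337) and the yellow one at scene (368,365) / top (477,292) are decoys, and the keyhole is at top (343,234). I choose the aluminium one.

```bash
cat > m.py <<'E'
from h import *
T=np.load("top0.npz");S=np.load("scene0.npz")
def crop(f,x0,y0,x1,y1): # 800-scale px
    k=1.5625;s=np.s_[int(y0/k):int(y1/k),int(x0/k):int(x1/k)];return f["P"][s].reshape(-1,3),f["im"][s].reshape(-1,3)
for nm,f,b in(("top",T,(370,310,490,390)),("scene",S,(300,235,410,360))):
    P,_=crop(f,*b);z=P[:,2]
    q=P[(z>.05)&(z<.075)];r=cv2.minAreaRect((q[:,:2]*1000).astype(np.float32));print(nm,"dock rect mm",r,cv2.boxPoints(r).round(1).tolist())
    for a,c in((.152,.17),(.1,.115)):
        q=P[(z>a)&(z<c)];print(a,len(q),q.mean(0).round(4),q.min(0).round(4),q.max(0).round(4))
for nm,f,b,hb in(("top",T,(300,195,385,270),(333,225,353,243)),("scene",S,(490,262,560,335),(516,286,535,303))):
    P,_=crop(f,*b);P=P[(P[:,2]>.045)&(P[:,2]<.118)]
    for _ in range(6):
        c=P.mean(0);n=np.linalg.svd(P-c,full_matrices=False)[2][2];n*=np.sign(n[2]);e=(P-c)@n;P=P[abs(e)<max(.004,1.5*e.std())] 
    H,_=crop(f,*hb);print(nm,"panel n",n.round(3),np.degrees(np.arccos(n[2])),len(P),"centre",c.round(4),"hole med",np.median(H,0).round(4),"mid z",((H[:,2]-.079)).mean().round(4))
# other obstacles' heights map: rough
a=cv2.resize(S["im"][130:250,180:400,::-1],(800,436),interpolation=cv2.INTER_CUBIC);cv2.imwrite("pics/crop0.png",a)
E
python3 m.py
```

```text
top dock rect mm ((513.7258911132812, -55.37372589111328), (90.62025451660156, 194.9107666015625), 14.522469520568848) [[445.3999938964844, 27.600000381469727], [494.29998779296875, -161.10000610351562], [582.0, -138.39999389648438], [533.2000122070312, 50.29999923706055]]
0.152 66 [ 0.526  -0.1058  0.1603] [ 0.5139 -0.1186  0.1544] [ 0.5381 -0.0941  0.1653]
0.1 31 [ 0.5071 -0.0392  0.1077] [ 0.4938 -0.1154  0.1026] [ 0.5217 -0.0179  0.114 ]
scene dock rect mm ((513.5952758789062, -57.82514953613281), (91.93370819091797, 197.60647583007812), 14.45215892791748) [[444.3999938964844, 26.399999618530273], [493.70001220703125, -165.0], [582.7999877929688, -142.0], [533.4000244140625, 49.29999923706055]]
0.152 89 [ 0.5354 -0.1147  0.1582] [ 0.5152 -0.2136  0.1521] [ 0.6429 -0.0943  0.1649]
0.1 96 [ 0.53   -0.1099  0.1069] [ 0.4951 -0.2278  0.1   ] [ 0.6473 -0.0178  0.1147]
top panel n [-0.55  -0.152  0.821] 34.817863549085246 1431 centre [0.7631 0.1281 0.0803] hole med [0.7572 0.1278 0.0796] mid z 0.0003
scene panel n [-0.551 -0.153  0.82 ] 34.90255870306492 1478 centre [0.7629 0.12   0.0787] hole med [0.7566 0.1245 0.0788] mid z -0.0009
```

View pics/crop0.png

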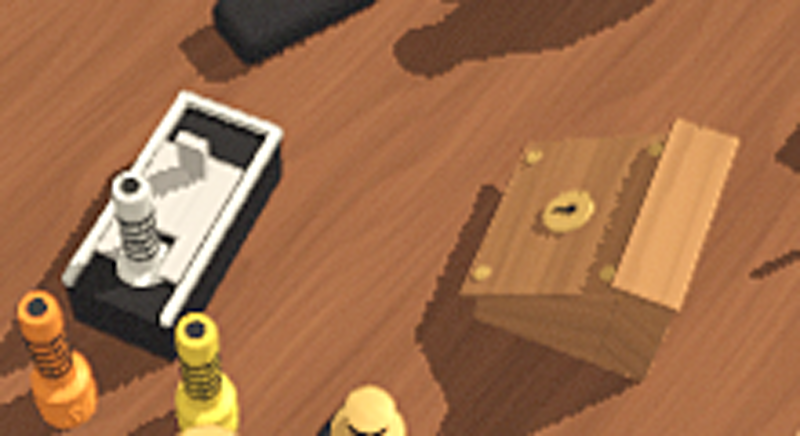

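The crop confirms the aluminium torch standing in the dock between the prongs, with the tab at crop (195,155) and the keyhole at crop (567,210). The measured sizes and heights agree with those given (dock 195x91 mm, tail 0.160, keyhole z 0.079, slope 34.9°). The well axis is about (0.5265,-0.1065) and dock +y is (-0.25,0.968). Next I go over the gap between torch and tab with the fingers shut, turning so that tool y lies along the dock's y.

>>> send_rows(moves=[27,-54,10,4,0.5,54,-108,20,8,0,81,-162,30,12,-0.5,108,-216,40,16,-1,135,-270,40,20,-1,162,-324,40,24,-1,189,-378,40,28,-1,216,-432,40,32,-1,243,-486,40,35,-1,270,-540,40,35,-1], squeeze=20)

```text
t: 1.35
tool_pos: [0.472, 0.0231, 0.2584]
tool_rot: [-0.134, 0.991, 0.0, 0.0]
wrist_force: [-0.2, 0.6, 0.3]
finger_gap: 0.0009
grasp_force: 0.0
```

```bash
python3 - <<'E'
from h import *
s=bot.state();M=R.from_quat(s["tool_rot"]).as_matrix();print(s["t"],s["tool_pos"],s["finger_gap"],M.round(3).tolist(),s["joint_pos"].round(2))
T=np.load("top0.npz");S=np.load("scene0.npz")
for f,b,n in((T,(490,320,520,350),"orangeT"),(S,(285,325,325,390),"orangeS"),(T,(465,275,490,308),"yelT"),(S,(355,335,385,385),"yelS"),(T,(440,220,475,260),"seatT"),(T,(495,220,540,275),"standT")):
    x0,y0,x1,y1=[int(v/1.5625) for v in b];P=f["P"][y0:y1,x0:x1].reshape(-1,3);P=P[P[:,2]>.03];top=P[P[:,2]>P[:,2].max()-.02];print(n,top.mean(0).round(3),P[:,2].max().round(3))
E
```

```text
1.35 [0.4720287  0.02314519 0.25843307] 0.0008776346855105408 [[-0.964, -0.265, 0.0], [-0.265, 0.964, 0.0], [-0.0, 0.0, -1.0]] [-0.06 -0.23  1.77  0.    1.61 -1.9 ]
orangeT [ 0.384 -0.041  1.384] 1.384
orangeS [ 0.984 -0.456  1.001] 1.001
yelT [ 0.384 -0.041  1.384] 1.384
yelS [ 0.984 -0.456  1.001] 1.001
seatT [ 0.384 -0.041  1.384] 1.384
standT [ 0.384 -0.041  1.384] 1.384
```

>>> send_rows(moves=[22,-43,0,0,-1,43,-86,0,0,-1,43,-86,0,0,-1,43,-86,-40,0,-1,43,-86,-80,0,-1,43,-86,-120,0,-1,43,-86,-150,0,-1,43,-86,-171,0,-1,43,-86,-171,0,-1,43,-86,-171,0,-1])

```text
t: 2.6
tool_pos: [0.515, -0.0605, 0.0886]
tool_rot: [-0.134, 0.991, -0.0, 0.0]
wrist_force: [-0.5, 0.4, -0.1]
finger_gap: 0.0004
grasp_force: 0.0
```

```bash
python3 - <<'E'
from h import *
im,d=snap("scene","s1");cv2.imwrite("pics/s1.png",cv2.resize(im[130:250,180:330,::-1],(750,600),interpolation=cv2.INTER_CUBIC))
s=bot.state();print(s["t"],s["tool_pos"],s["wrist_force"])
T=np.load("top0.npz");S=np.load("scene0.npz")
for f,b,n in((T,(490,320,520,350),"orangeT"),(S,(285,325,325,390),"orangeS"),(T,(465,275,490,308),"yelT"),(S,(355,335,385,385),"yelS"),(T,(440,220,475,260),"seatT"),(T,(495,220,540,275),"standT")):
    x0,y0,x1,y1=[int(v/1.5625) for v in b];P=f["P"][y0:y1,x0:x1].reshape(-1,3);P=P[(P[:,2]>.03)&(P[:,2]<.3)];top=P[P[:,2]>P[:,2].max()-.02];print(n,top.mean(0).round(3),P[:,2].max().round(3))
E
```

```text
2.65 [ 0.51544482 -0.06068291  0.08904113] [0.00537863 0.25948467 0.65734001]
orangeT [ 0.54  -0.213  0.15 ] 0.156
orangeS [ 0.544 -0.218  0.147] 0.155
yelT [ 0.634 -0.158  0.149] 0.156
yelS [ 0.638 -0.163  0.147] 0.154
seatT [ 0.752 -0.115  0.116] 0.125
standT [ 0.72  -0.236  0.192] 0.199
```

View pics/s1.png

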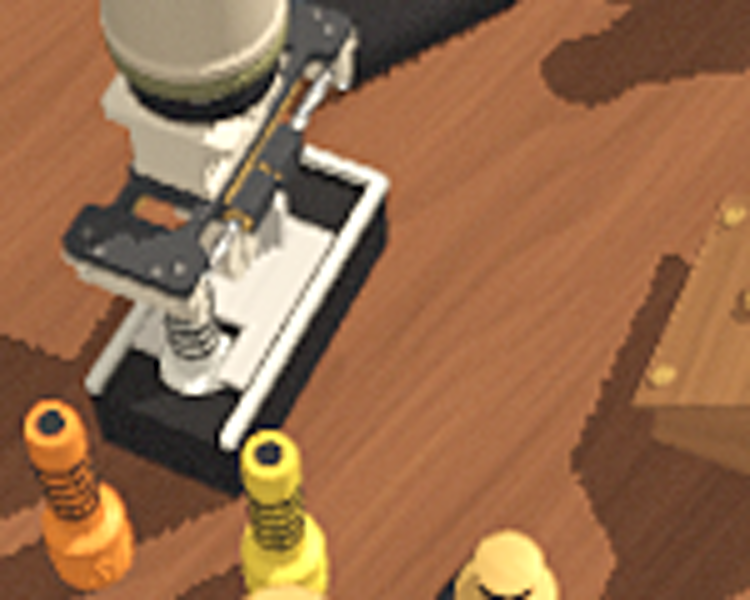

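The fingers stand at crop (240,265) between torch and tab, with the gripper body just clear above the torch tail (190,290). Now the push along dock +y.

>>> send_rows(moves=[-2,8,0,0,-1,-4,15,0,0,-1,-5.5,21,0,0,-1,-7,27,0,0,-1,-8.5,33,0,0,-1,-10,39,0,0,-1,-11.5,45,0,0,-1,-13,50,0,0,-1,-14,53,0,0,-1,-14,54.5,0,0,-1])

```text
t: 3.9
tool_pos: [0.5004, -0.006, 0.0875]
tool_rot: [-0.134, 0.991, 0.0, -0.0]
wrist_force: [0.3, -0.9, 0.7]
finger_gap: 0.0002
grasp_force: 0.3
```

```bash
cat > lock.py <<'E'
from h import *
u=np.array([-.2506,.968]);w=np.array([.5265,-.1065])
s=bot.state();print(s["t"],s["tool_pos"],s["wrist_force"].round(1),"tcp ydock",(s["tool_pos"][:2]-w)@u)
E
cat lock.py - <<'E' | python3
for n in("top","scene"):
    P=cloud(n,eyes.grab_frame(n)[1]).reshape(-1,3);r=(P[:,:2]-w)
    yd=r@u;xd=r@[.968,.2506]
    m=(abs(xd)<.011)&(P[:,2]>.08)&(P[:,2]<.112)&(yd>.06)&(yd<.16);print(n,np.percentile(yd[m],[1,10,50,90,99]).round(4) if m.any() else 0,m.sum())
E
```

```text
3.9 [ 0.5003999 -0.0060165  0.0875472] [ 0.3 -0.9  0.7] tcp ydock 0.10380871594513194
top 0 0
scene [0.0858 0.0872 0.1064 0.119  0.1254] 46
```

>>> send_rows(moves=[-0.3,1,0,0,-1,-0.5,2,0,0,-1,-0.8,3,0,0,-1,-1,4,0,0,-1,-1,4,0,0,-1,-1.2,5,0,0,-1,-1.2,5,0,0,-1,-1.2,5,0,0,-1,-1.2,5,0,0,-1,-1.2,5,0,0,-1])

```text
t: 5.25
tool_pos: [0.4995, -0.0014, 0.0877]
tool_rot: [-0.134, 0.991, 0.0, 0.0]
wrist_force: [0.2, -0.1, -0.4]
finger_gap: 0.0004
grasp_force: 0.1
```

```bash
python3 lock.py
```

```text
5.25 [ 0.49951682 -0.00137682  0.08767403] [ 0.2 -0.1 -0.4] tcp ydock 0.10852122032681652
```

>>> send_rows(moves=[-0.3,1,0,0,-1,-0.5,2,0,0,-1,-0.8,3,0,0,-1,-0.8,3,0,0,-1,-1,4,0,0,-1,-1,4,0,0,-1,-1.2,5,0,0,-1,-1.2,5,0,0,-1,-1.2,5,0,0,-1,-1.2,5,0,0,-1])

```text
t: 6.5
tool_pos: [0.4989, 0.0008, 0.0877]
tool_rot: [-0.133, 0.991, -0.002, 0.0]
wrist_force: [2.7, -14.8, -4.2]
finger_gap: 0.0004
grasp_force: 7.4
```

```bash
cat lock.py - <<'E' | python3
im,d=snap("scene","s2");cv2.imwrite("pics/s2.png",cv2.resize(im[130:250,180:330,::-1],(750,600),interpolation=cv2.INTER_CUBIC))
E
```

```text
6.5 [0.4989131  0.00076757 0.08769444] [  2.7 -14.8  -4.2] tcp ydock 0.11074828924429732
```

View pics/s2.png

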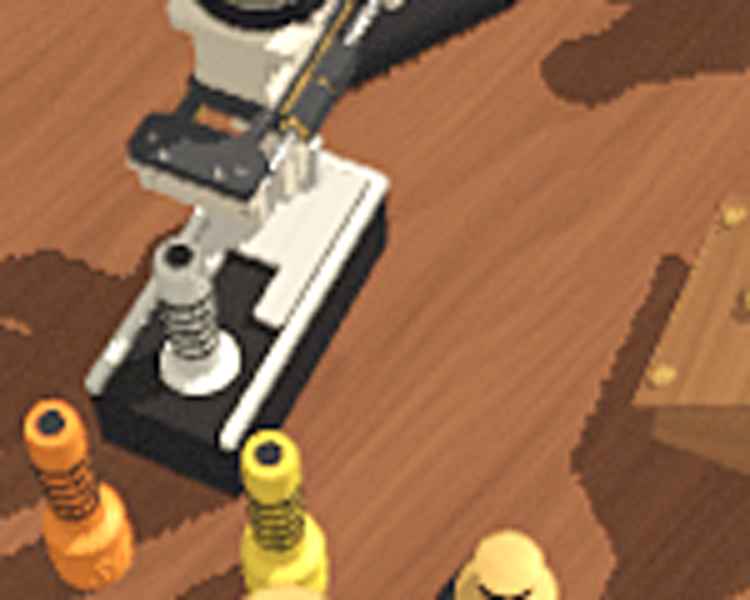

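The lock is at its stop: it pushed back with 15 N at the end, the prongs (270,320) have withdrawn, and the well and torch are free. Now I back off, rise over the torch, open, and descend.

>>> send_rows(moves=[2,-8,0,0,-1,2,-8,30,0,-1,2,-8,75,0,-1,4,-12,117,0,-0.5,16,-60,117,0,0,28,-110,117,0,0.2,28,-110,117,0,0.2,28,-110,100,0,0.2,28,-110,70,0,0.2,28,-110,60,0,0.2])

```text
t: 7.8
tool_pos: [0.5243, -0.1046, 0.1444]
tool_rot: [-0.134, 0.991, 0.001, -0.002]
wrist_force: [-0.9, 0.7, 0.6]
finger_gap: 0.0556
grasp_force: 0.0
```

```bash
cat lock.py - <<'E' | python3
from h import *
print(s["finger_gap"],s["joint_pos"].round(2))
for n,b in(("scene",None),("top",None)):
    im,d=eyes.grab_frame(n);P=cloud(n,d).reshape(-1,3);r=P[:,:2]-w;yd=r@u;xd=r@[.968,.2506]
    m=(abs(xd)<.012)&(P[:,2]>.1)&(P[:,2]<.115)&(yd>.06)&(yd<.17)
    if m.any():print(n,"tab",m.sum(),np.percentile(yd[m],[2,50,98]).round(4),P[m].mean(0))
    m=(abs(xd)<.02)&(abs(yd)<.02)&(P[:,2]>.075)&(P[:,2]<.168)&(r@r.T.__class__([0,0]) if False else np.hypot(*r.T)<.02)
    if m.any():print(n,"barrel",m.sum(),P[m].mean(0))
E
```

```text
7.8 [ 0.52430064 -0.10457717  0.14435118] [-0.9  0.7  0.6] tcp ydock 0.002412457707898619
0.05556425036602872 [-0.29  0.01  1.76  0.    1.38 -2.13]
scene tab 31 [0.1227 0.1264 0.1333] [0.49495659 0.01688271 0.10596589]
scene barrel 190 [ 0.53537335 -0.11248439  0.12211736]
top tab 23 [0.1257 0.1302 0.1349] [0.49349903 0.01949519 0.10872209]
```

>>> send_rows(moves=[0,0,-30,0,0.2,0,0,-55,0,0.2,0,0,-62,0,0.2,0,0,-62,0,0.2,0,0,-62,0,-0.3,0,0,-62,0,-1,0,0,-62,0,-1,0,0,-62,0,-1,0,0,-62,0,-1,0,0,-62,0,-1], squeeze=20)

```text
t: 9.15
tool_pos: [0.5266, -0.1065, 0.0861]
tool_rot: [-0.134, 0.991, -0.0, 0.0]
wrist_force: [-0.4, 0.4, 4.8]
finger_gap: 0.0277
grasp_force: 20.0
```

```bash
python3 lock.py
```

```text
9.15 [ 0.52661619 -0.10649122  0.08611003] [-0.4  0.4  4.8] tcp ydock -2.0613999309696117e-05
```

>>> send_rows(moves=[0,0,10,0,-1,0,0,25,0,-1,0,0,38,0,-1,0,0,42,0,-1,-5,-1.4,42.7,0,-1,-10,-2.8,43.5,0,-1,-14.5,-4,44.2,0,-1,-19,-5.2,44.5,0,-1,-23,-6.4,44.5,0,-1,-23,-6.4,44.5,0,-1])

```text
t: 10.4
tool_pos: [0.5035, -0.1129, 0.1305]
tool_rot: [-0.134, 0.991, -0.0, 0.001]
wrist_force: [4.2, 0.1, 0.7]
finger_gap: 0.0277
grasp_force: 20.0
```

```bash
cat lock.py - <<'E' | python3
print(s["ft_torque"].round(2),s["finger_gap"],s["grasp_force"])
im,d=snap("scene","s3");cv2.imwrite("pics/s3.png",cv2.resize(im[110:250,180:340,::-1],(686,600),interpolation=cv2.INTER_CUBIC))
E
```

```text
10.4 [ 0.50346671 -0.112893    0.13048454] [4.2 0.1 0.7] tcp ydock -0.00041627998713619167
[ 0.31 -0.94  0.05] 0.02769260375608865 19.993424713611603
```

View pics/s3.png

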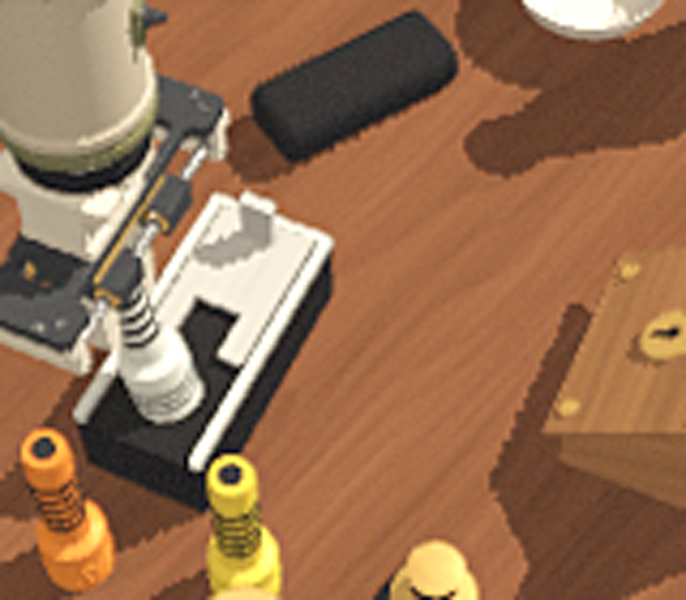

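The torch pivots in the grip as planned: its head is caught on the well rim at (170,395) and the barrel leans away. I continue to about 36°, then firm the grip.

>>> send_rows(moves=[-5,-1.4,0,0,-1,-10,-2.8,-0.5,0,-1,-15,-4.2,-1,0,-1,-20,-5.5,-2,0,-1,-24,-6.6,-3,0,-1,-28,-7.8,-4.5,0,-1,-32,-8.9,-6,0,-1,-32,-8.9,-6,0,-1,-32,-8.9,-6,0,-1,-32,-8.9,-6,0,-1])

```text
t: 11.7
tool_pos: [0.4711, -0.1216, 0.124]
tool_rot: [-0.134, 0.991, 0.0, -0.0]
wrist_force: [0.7, -0.0, -0.3]
finger_gap: 0.0276
grasp_force: 20.0
```

>>> send_rows(moves=[0,0,0,0,-1,0,0,0,0,-1,0,0,0,0,-1,3,0.8,5,0,-1,6,1.6,15,0,-1,6,1.6,35,0,-1,6,1.6,60,0,-1,6,1.6,90,0,-1,6,1.6,110,0,-1,6,1.6,110,0,-1], squeeze=60)

```text
t: 12.95
tool_pos: [0.4784, -0.1205, 0.2362]
tool_rot: [-0.134, 0.991, -0.001, 0.002]
wrist_force: [0.4, -0.5, -2.2]
finger_gap: 0.0271
grasp_force: 60.0
```

```bash
cat > tilt.py <<'E'
from h import *
s=bot.state();M=R.from_quat(s["tool_rot"]).as_matrix();g=s["tool_pos"]-M[:,2]*bot.hold_point_z
print(s["t"],"tcp",s["tool_pos"].round(4),"F",s["wrist_force"].round(1),s["finger_gap"],s["grasp_force"])
b=np.array([.9637,.267,0]);y=np.array([-.267,.9637,0])
import sys
from scipy.optimize import least_squares
Q=[]
for n in("scene","top"):
    im,d=snap(n,n+"_t");P=cloud(n,d).reshape(-1,3)-g
    m=(abs(P@y)<.03)&(P[:,2]<-.022)&(P[:,2]>-.135)&(abs(P@b)<.13);q=P[m];print(n,m.sum());Q.append(q)
Q=np.vstack(Q)
# torch surface model: line through g+off, direction a (to tail); r=22 for head(l<46), 14 barrel
def ax(p):
    a=np.array([-np.sin(p[0])*b+np.sin(p[1])*y+np.array([0,0,np.cos(p[0])])])[0];return a/np.linalg.norm(a)
def res(p):
    a=ax(p);c=p[2]*b+p[3]*y;l=(Q-c)@a;r=np.linalg.norm(Q-c-np.outer(l,a),axis=1);L=l+p[4] # L from lens
    side=r-np.where(L<.048,.022,.014)
    return side
best=min((least_squares(res,[t,0,0,0,s0],loss="soft_l1",f_scale=.002,bounds=([0,-.3,-.01,-.01,.085],[1.2,.3,.01,.01,.105])) for t in(.4,.6,.8) for s0 in(.09,.095,.1)),key=lambda r:r.cost)
a=ax(best.x);l=Q@a;L0=-np.percentile(l,1)
print("tilt",np.degrees(best.x[:2]).round(1),"off",best.x[2:].round(4),"rms",np.median(abs(res(best.x))).round(4),"axis",a.round(3),"lens dist from grasp by data",L0.round(4))
print("angle to panel n",np.degrees(np.arccos(a@np.array([-.5515,-.153,.8205]))))
lens=g+best.x[2]*b+best.x[3]*y-.095*a;k=np.array([.757,.126,.079]);print("lens",lens.round(4),"want shift mm to 90mm",((k+.09*np.array([-.5528,-.1531,.8192])-lens)*1000).round(1))
E
python3 tilt.py; python3 - <<'E'
from h import *
im=np.load("scene_t.npz")["im"];cv2.imwrite("pics/s4.png",cv2.resize(im[70:250,160:400,::-1],(800,600),interpolation=cv2.INTER_CUBIC))
E
```

```text
12.95 tcp [ 0.4784 -0.1205  0.2362] F [ 0.4 -0.5 -2.2] 0.027092993664275717 59.998866096138954
scene 387
top 8
tilt [29.9 -0.7] off [ 0.01   -0.0025  0.095 ] rms 0.0011 axis [-0.478 -0.144  0.867] lens dist from grasp by data 0.0989
angle to panel n 4.751737009683466
lens [ 0.534  -0.1065  0.1727] want shift mm to 90mm [173.3 218.7 -19.9]
```

View pics/s4.png

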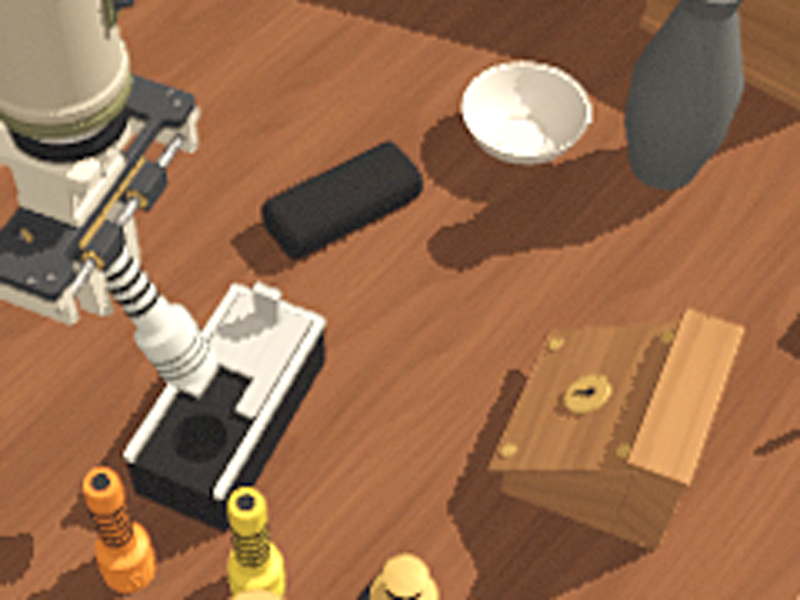

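The torch hangs tilted in the grip (head at (175,350)), the dock is empty and the lock is open. My fit hit its offset bound, so I refit with the barrel axis held between the pads.

```bash
cat > fit.py <<'E'
from h import *
from scipy.optimize import least_squares
b=np.array([.9637,.267,0]);y=np.array([-.267,.9637,0]);N=np.array([-.5522,-.153,.8195])
def fit(P,im,g,verbose=1):
    P=P.reshape(-1,3)-g;c=im.reshape(-1,3).astype(int)
    m=(abs(P@y)<.03)&(P[:,2]<-.02)&(P[:,2]>-.13)&(P@b>-.03)&(P@b<.12)&(c.max(1)-c.min(1)<60);Q=P[m]
    def ax(p):
        a=-np.sin(p[0])*b+np.sin(p[1])*y+np.array([0,0,np.cos(p[0])]);return a/np.linalg.norm(a)
    def res(p,ob):
        a=ax(p);o=ob*b+p[2]*y+p[3]*N*0;l=(Q-o)@a;r=np.linalg.norm(Q-o-np.outer(l,a),axis=1)
        return r-np.interp(l+.095,[.046,.050],[.022,.014])
    for ob in(-.003,0,.003,.006):
        f=min((least_squares(res,[t,0,0,0],args=(ob,),loss="soft_l1",f_scale=.0015) for t in(.45,.6,.75)),key=lambda r:r.cost)
        print(len(Q),"ob",ob,"tilt",np.degrees(f.x[:2]).round(2),f.x[2].round(4),"cost",(f.cost*1e6).round(1),"med",np.median(res(f.x,ob)).round(4),"ang",np.degrees(np.arccos(ax(f.x)@N)).round(1),"bottom L",(.095+np.percentile(Q@ax(f.x),.5)).round(4))
E
python3 - <<'E'
from fit import *
d=np.load("scene_t.npz");s=bot.state();g=s["tool_pos"]+[0,0,bot.hold_point_z]
fit(d["P"],d["im"],g)
im=d["im"][:,:,::-1].copy();im=cv2.resize(im,None,fx=4,fy=4,interpolation=cv2.INTER_CUBIC)
for t,col in((30,(0,0,255)),(35,(0,255,0)),(40,(255,0,0))):
    a=-np.sin(np.radians(t))*b+np.array([0,0,np.cos(np.radians(t))])
    p=g+np.linspace(-.095,.0,2)[:,None]*a;q=((proj("scene",p)+.5)*4).astype(int)
    cv2.line(im,tuple(map(int,q[0])),tuple(map(int,q[1])),col,1)
    # lens rim circle
    th=np.linspace(0,6.28,40);v=np.cross(a,y);C=g-.095*a+.022*(np.cos(th)[:,None]*v+np.sin(th)[:,None]*y)
    cv2.polylines(im,[((proj("scene",C)+.5)*4).astype(np.int32)],True,col,1)
c=proj("scene",g)[0]*4;x,yy=map(int,c)
cv2.imwrite("pics/s5.png",cv2.resize(im[yy-60:yy+160,max(x-80,0):x+160],None,fx=2.5,fy=2.5))
E
```

```text
375 ob -0.003 tilt [39.94 -1.09] -0.0036 cost 779.0 med 0.0001 ang 5.1 bottom L -0.0065
375 ob 0 tilt [38.3 -2.2] -0.005 cost 714.7 med 0.0001 ang 4.0 bottom L -0.0058
375 ob 0.003 tilt [36.45 -2.31] -0.0052 cost 582.2 med 0.0002 ang 2.8 bottom L -0.0053
375 ob 0.006 tilt [34.64 -1.62] -0.0045 cost 476.6 med 0.0002 ang 1.7 bottom L -0.0048
```

View pics/s5.png

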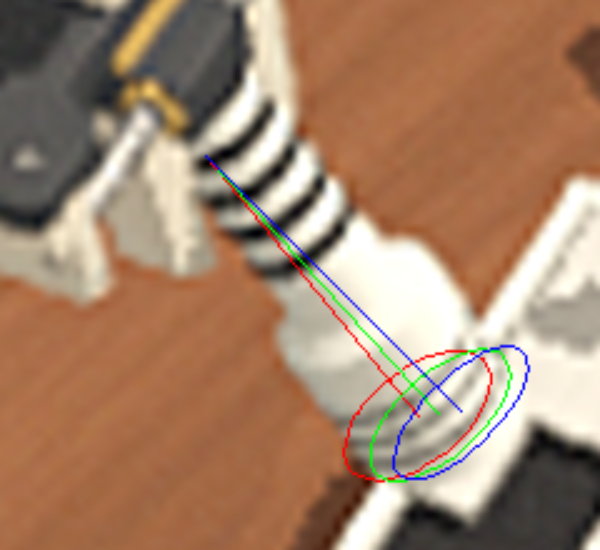

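```bash
cat > fit2.py <<'E'
from h import *
from scipy.optimize import least_squares
b=np.array([.9637,.267,0]);y=np.array([-.267,.9637,0]);N=np.array([-.5522,-.153,.8195])
ax=lambda p:(lambda a:a/np.linalg.norm(a))(-np.sin(p[0])*b+np.sin(p[1])*y+np.array([0,0,np.cos(p[0])]))
def fit(P,im,g):
    P=P.reshape(-1,3)-g;c=im.reshape(-1,3).astype(int)
    m=(abs(P@y)<.03)&(P[:,2]<-.012)&(P[:,2]>-.13)&(P@b>-.03)&(P@b<.12)&(c.max(1)-c.min(1)<60);Q=P[m]
    def res(p,Q=Q):
        a=ax(p);o=p[2]*b+p[3]*y;l=(Q-o)@a;r=np.linalg.norm(Q-o-np.outer(l,a),axis=1)
        return np.r_[r-np.interp(l+p[4],[.046,.050],[.022,.014]),p[1]*.02,p[3]*.5]
    for k in range(4):
        f=min((least_squares(res,[t,0,0.005,0,.095],args=(Q,),loss="soft_l1",f_scale=.001) for t in(.35,.5,.65)),key=lambda r:r.cost)
        a=ax(f.x);l=Q@a+f.x[4];Q=Q[(abs(res(f.x,Q)[:-2])<.004)&(l>-.003)]
    print(len(Q),"tilt",np.degrees(f.x[:2]).round(2),"ob,oy,L",f.x[2:].round(4),"rms",np.sqrt(np.mean(res(f.x,Q)**2)).round(5),"ang",np.degrees(np.arccos(a@N)).round(1),"L range",l.min().round(4),l.max().round(4),"std deg",np.degrees(np.sqrt(np.diag(np.linalg.inv(f.jac.T@f.jac)))[:2]*.001).round(2))
    return f.x
def overlay(n,im,g,p,fn,x0,x1,y0,y1,k=6):
    im=cv2.resize(im[:,:,::-1],None,fx=k,fy=k,interpolation=cv2.INTER_CUBIC);a=ax(p);o=g+p[2]*b+p[3]*y;v=np.cross(a,y);v/=np.linalg.norm(v);w=np.cross(a,v);th=np.linspace(0,6.28,40)
    for L,r in((0,.022),(.046,.022),(.05,.014),(.08,.014),(.15,.014)):
        C=o+(L-p[4])*a+r*(np.cos(th)[:,None]*v+np.sin(th)[:,None]*w);cv2.polylines(im,[((proj(n,C)+.5)*k).astype(np.int32)],True,(0,0,255),1)
    cv2.imwrite(fn,im[y0*k:y1*k,x0*k:x1*k])
E
python3 - <<'E'
from fit2 import *
d=np.load("scene_t.npz");s=bot.state();g=s["tool_pos"]+[0,0,bot.hold_point_z]
p=fit(d["P"],d["im"],g);q=proj("scene",g)[0].astype(int)
overlay("scene",d["im"],g,p,"pics/s6.png",q[0]-25,q[0]+55,q[1]-30,q[1]+50,7)
d=np.load("top_t.npz");P=d["P"].reshape(-1,3);m=(abs((P-g)@y)<.03)&(P[:,2]>.09)&((P-g)@b<.15)&((P-g)@b>.02);print("top pts",m.sum(),P[m][:,2].mean() if m.any() else"")
E
```

```text
378 tilt [27.28  0.44] ob,oy,L [ 0.0164 -0.0018  0.0893] rms 0.00133 ang 7.7 L range -0.0029 0.0695 std deg [0.32 0.32]
top pts 490 0.6403109231138525
```

View pics/s6.png

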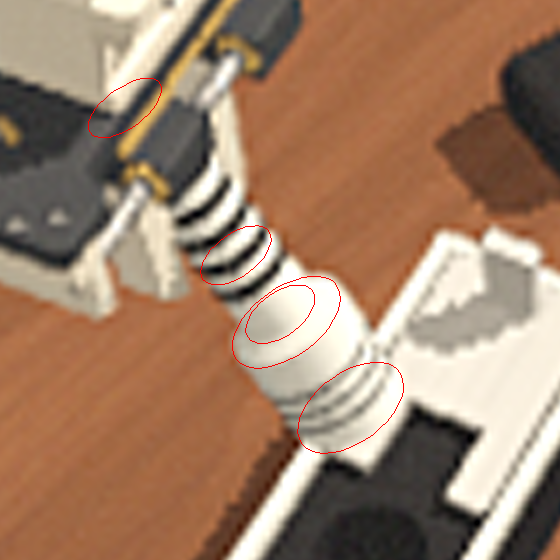

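The overlay is ambiguous because the white head lies against the white dock. I carry the torch near the goal, a little high, and measure there on a clean background.

>>> send_rows(moves=[15,20,10,0,-1,35,45,20,0,-1,60,75,25,0,-1,85,107,25,0,-1,110,139,25,0,-1,135,171,25,0,-1,155,196,25,0,-1,165,210,25,0,-1,170,215,25,0,-1,170,215,25,0,-1])

```text
t: 14.3
tool_pos: [0.647, 0.0944, 0.2586]
tool_rot: [-0.134, 0.991, -0.0, -0.001]
wrist_force: [-0.1, -1.0, -2.4]
finger_gap: 0.0271
grasp_force: 60.0
```

```bash
python3 - <<'E'
from fit2 import *
s=bot.state();g=s["tool_pos"]+[0,0,bot.hold_point_z];print(s["t"],s["tool_pos"],s["finger_gap"],s["wrist_force"],s["qvel"].round(3).max())
r=[]
for n in("scene","top"):
    im,d=snap(n,n+"_u");p=fit(cloud(n,d),im,g) if n=="scene" else p
    q=proj(n,g)[0].astype(int);overlay(n,im,g,p,f"pics/{n}_u.png",q[0]-60,q[0]+60,max(q[1]-50,0),q[1]+50,6)
    r.append(cv2.imread(f"pics/{n}_u.png"))
h=min(x.shape[0] for x in r);a=cv2.resize(im,(1,1));cv2.imwrite("pics/u.png",cv2.resize(np.hstack([x[:h,:420] if 0 else x[:h,140:540] for x in r]),(800,h)))
E
```

```text
14.3 [0.64700031 0.09443663 0.25859976] 0.02706011693945428 [-0.13088061 -0.98140577 -2.39157459] 0.009
381 tilt [27.08  0.14] ob,oy,L [ 0.0135 -0.0012  0.0928] rms 0.00122 ang 7.9 L range -0.003 0.0721 std deg [0.31 0.26]
```

View pics/u.png

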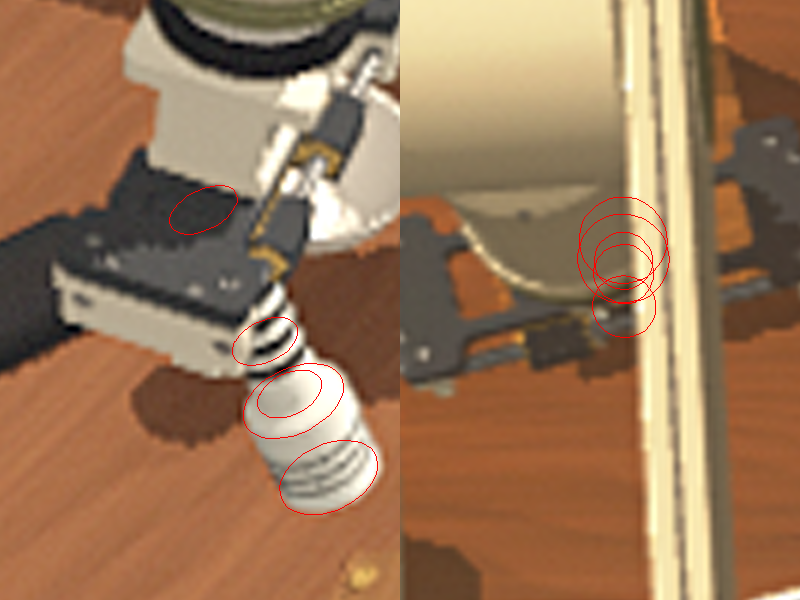

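The overlay matches the torch outline (head at (310,430)). The tilt is about 27°, so about 8° is still missing; it turned about the top of the pads rather than their middle. There is plenty of time, so I return to the dock rim and pivot further.

>>> send_rows(moves=[-15,-19,0,0,-1,-37,-47,0,0,-1,-62,-79,0,0,-1,-87,-111,0,0,-1,-112,-143,0,0,-1,-137,-175,0,0,-1,-157,-200,-10,0,-1,-169,-215,-30,0,-1,-169,-215,-50,0,-1,-169,-215,-60,0,-1])

```text
t: 15.65
tool_pos: [0.4776, -0.1199, 0.1978]
tool_rot: [-0.133, 0.991, 0.0, -0.0]
wrist_force: [0.9, -0.1, -1.9]
finger_gap: 0.0267
grasp_force: 60.0
```

>>> send_rows(moves=[0,0,-20,0,-1,0,0,-45,0,-1,0,0,-65,0,-1,0,0,-74,0,-1,0,0,-74,0,-1,-3,-0.8,-74,0,-1,-6,-1.7,-74,0,-1,-6,-1.7,-74,0,-1,-6,-1.7,-74,0,-1,-6,-1.7,-74,0,-1], squeeze=20)

```text
t: 16.9
tool_pos: [0.4723, -0.1218, 0.1252]
tool_rot: [-0.134, 0.991, 0.0, 0.0]
wrist_force: [0.1, -0.5, -1.9]
finger_gap: 0.0277
grasp_force: 20.0
```

>>> send_rows(moves=[-2,-0.6,-0.5,0,-1,-4,-1.1,-1.3,0,-1,-6,-1.7,-2,0,-1,-8,-2.2,-3,0,-1,-10,-2.8,-4,0,-1,-12,-3.3,-4.8,0,-1,-14,-3.9,-5.5,0,-1,-15,-4.2,-6,0,-1,-15,-4.2,-6,0,-1,-15,-4.2,-6,0,-1])

```text
t: 18.15
tool_pos: [0.4572, -0.126, 0.1191]
tool_rot: [-0.134, 0.991, -0.0, -0.0]
wrist_force: [2.0, -0.4, -0.5]
finger_gap: 0.0273
grasp_force: 20.0
```

```bash
cat > now.py <<'E'
from fit2 import *
s=bot.state();g=s["tool_pos"]+[0,0,bot.hold_point_z];print(s["t"],s["tool_pos"].round(4),s["finger_gap"],s["wrist_force"].round(1),s["grasp_force"])
im,d=snap("scene","scene_v");p=fit(cloud("scene",d),im,g);a=ax(p)
lens=g+p[2]*b+p[3]*y-p[4]*a;k=np.array([.757,.126,.079]);print("lens",lens.round(4),"shift mm for 90",((k+.09*N-lens)*1000).round(1),"dist",np.linalg.norm(lens-k).round(4),"beam miss mm",(1000*np.linalg.norm(np.cross(k-lens,a))).round(1))
q=proj("scene",g)[0].astype(int);overlay("scene",im,g,p,"pics/v%d.png"%int(s["t"]*100),q[0]-50,q[0]+60,max(q[1]-40,0),q[1]+60,6)
E
python3 now.py
```

```text
18.15 [ 0.4572 -0.126   0.1191] 0.027343848495691377 [ 2.  -0.4 -0.5] 19.999469853937626
303 tilt [35.68  0.56] ob,oy,L [ 0.0181 -0.0013  0.0909] rms 0.00137 ang 1.1 L range -0.0029 0.0652 std deg [0.38 0.39]
lens [ 0.5264 -0.1092  0.0641] shift mm for 90 [180.9 221.4  88.6] dist 0.3297 beam miss mm 292.3
```

>>> send_rows(moves=[0,0,0,0,-1,0,0,0,0,-1,0,0,0,0,-1,3,0.8,5,0,-1,5,1.4,15,0,-1,5,1.4,35,0,-1,5,1.4,60,0,-1,5,1.4,85,0,-1,5,1.4,105,0,-1,5,1.4,110,0,-1], squeeze=60)

```text
t: 19.45
tool_pos: [0.463, -0.1249, 0.2311]
tool_rot: [-0.134, 0.991, -0.001, 0.001]
wrist_force: [-0.1, -0.6, -2.5]
finger_gap: 0.0269
grasp_force: 60.0
```

>>> send_rows(moves=[15,19,0,0,-1,37,46,0,0,-1,62,78,0,0,-1,87,109,0,0,-1,112,140,0,0,-1,137,171,0,0,-1,157,197,0,0,-1,170,213,0,0,-1,176,220,0,0,-1,176,220,0,0,-1])

```text
t: 20.7
tool_pos: [0.6379, 0.0955, 0.2283]
tool_rot: [-0.134, 0.991, -0.0, -0.001]
wrist_force: [0.4, -1.1, -2.4]
finger_gap: 0.0272
grasp_force: 60.0
```

```bash
python3 now.py;python3 now.py
```

```text
20.7 [0.6379 0.0955 0.2283] 0.027194322290998277 [ 0.4 -1.1 -2.4] 59.99916583299637
339 tilt [34.58  0.06] ob,oy,L [ 0.0177 -0.0014  0.0909] rms 0.0013 ang 0.7 L range -0.0027 0.0694 std deg [0.36 0.3 ]
lens [0.7051 0.1126 0.1722] shift mm for 90 [  2.2  -0.3 -19.5] dist 0.1076 beam miss mm 8.8
20.75 [0.6378 0.095  0.2286] 0.026878645173525468 [-0.1 -0.4 -1.8] 59.999165777117014
339 tilt [34.02  0.78] ob,oy,L [ 0.0182 -0.0006  0.0911] rms 0.00128 ang 1.3 L range -0.0027 0.0655 std deg [0.36 0.3 ]
lens [0.705  0.1117 0.1719] shift mm for 90 [  2.3   0.5 -19.2] dist 0.1074 beam miss mm 7.4
```

>>> send_rows(moves=[1,0,-5,0,-1,2,0,-11,0,-1,2,0,-16,0,-1,2,0,-19,0,-1,2,0,-19,0,-1,2,0,-19,0,-1,2,0,-19,0,-1,2,0,-19,0,-1,2,0,-19,0,-1,2,0,-19,0,-1])

```text
t: 22.05
tool_pos: [0.6403, 0.0954, 0.2101]
tool_rot: [-0.134, 0.991, -0.0, -0.0]
wrist_force: [0.6, 0.2, -0.6]
finger_gap: 0.0268
grasp_force: 60.0
```

```bash
python3 now.py; python3 - <<'E'
from h import *
for i in range(1):
    a=np.load("scene_v.npz")["im"];cv2.imwrite("pics/fin.png",cv2.resize(a[60:280,150:430,::-1],(764,600),interpolation=cv2.INTER_CUBIC))
E
```

```text
22.05 [0.6403 0.0954 0.2101] 0.026837686675058085 [ 0.6  0.2 -0.6] 59.999127332121134
323 tilt [34.79  0.88] ob,oy,L [ 0.0176 -0.0006  0.0907] rms 0.00135 ang 1.0 L range -0.0026 0.0658 std deg [0.37 0.33]
lens [0.7077 0.112  0.1545] shift mm for 90 [-0.4  0.2 -1.7] dist 0.0912 beam miss mm 1.9
```

View pics/fin.png

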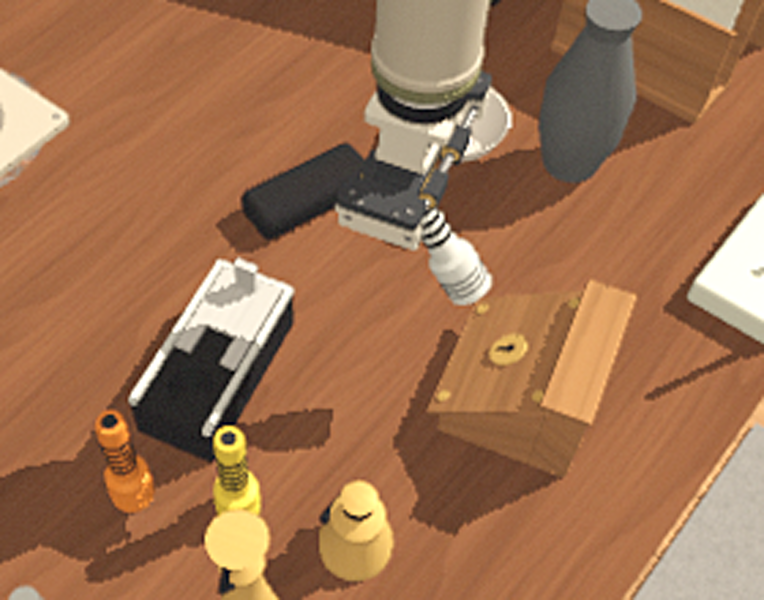

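The lens (465,295) points at the keyhole (508,350) from about 91 mm, within about 1°, and everything else still stands. I check the lock tab once more and hand in.

```bash
cat lock.py - <<'E' | python3
P=np.load("scene_v.npz")["P"].reshape(-1,3);T=cloud("top",eyes.grab_frame("top")[1]).reshape(-1,3)
ok=0
for P in(P,T):
    r=P[:,:2]-w;yd=r@u;xd=r@[.968,.2506];m=(abs(xd)<.012)&(P[:,2]>.1)&(P[:,2]<.115)&(yd>.06)&(yd<.17)
    if m.any():v=np.median(yd[m]);print("tab",m.sum(),v);ok+=v>.124
print(ok,s["qvel"].round(3))
if ok:print(job.hand_in())
E
```

```text
22.1 [0.64025276 0.09540191 0.21014272] [-0.1  0.8 -1.6] tcp ydock 0.1669346097855398
tab 35 0.12617217070356337
tab 25 0.13033644024924707
2 [ 0.001 -0.001 -0.     0.001  0.    -0.   ]
the job is handed in; nothing more can be done
None
```

Handed in at 22 s: the lock is open at its stop, and the torch is held still and raised, its lens about 91 mm from the keyhole and within about 1° of square by my camera fit; the ornaments were not touched.

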